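# Restock the sample-tin dispenser and hang its stock tag

## Robot

A 7-joint arm with a two-finger parallel gripper is mounted at the origin on the work surface. World frame = base frame: x ahead of the robot, y to its left, z up, the work surface at z = 0. Lengths are in m, angles in rad, forces in N, time in s.
With the tool pointing down it reaches from about 0.35 to 0.9 m from the base axis. Payload 19.9 kg.
Tool frame: the origin (TCP) lies between the finger pads; the fingertips stand manip.finger_overhang ahead of it and the grasp point (between the pads) lies 5 mm behind it (manip.finger_overhang is the distance from the TCP to the fingertips, in m); z points along the fingers, y is the line along which they close (so a half turn about z gives the same grasp; the last joint's range is limited). The gripper opens to 94 mm and grips with 3 to 60 N. Pads are 16 mm wide; open, the fingers measure 119 mm over their backs; the gripper's body (75 mm by 177 mm) begins 78 mm behind the grasp point.
Start: joints at [1.111, 0.417, -0.01, 1.614, 0.005, 1.111, -0.053], TCP at [0.254, -0.571, 0.219] pointing down, gripper open.
Joint ranges: [-2.81, 2.81], [-0.39, 2.02], [-1.27, 1.25], [0.06, 2.57], [-1.19, 4.33], [0.19, 2], [-2.82, 2.82]. Speed limits (rad/s): [1.89, 1.89, 2.39, 2.39, 3.01, 3.01, 3.01].

## Interface

Orientations are given as a unit quaternion [w, x, y, z].
In Python, from cell import manip gives the robot as it stands. The module is installed in compiled form; this text tells all that it offers.
- The arm moves only by the shell command python3 -m jog 'ROWS' [OPENING] [FORCE]. ROWS is JSON, one flat list of numbers, 6 for each row, row after row: the shift along the world's x, y, z in units of 0.04 m (1.0 is 0.04 m), then the turn, a rotation vector about the world's x, y, z in units of 0.15 rad (1.0 is 0.15 rad). A call has exactly 5 rows; each row shifts and turns the commanded pose from where the row before left it; what a row does not reach is not made up. A row lasts 1/8 s, in which the tool goes at most 62.5 mm and 10.7 degrees, less where a joint would pass 70% of its speed; a pose out of reach is approached as far as the arm can. A call with a number of a shift or a turn outside -1 to 1 is refused whole. A call with a gripper value outside its range is refused whole. OPENING is the opening, from 0 (shut) to 1 (fully open), set as the call begins (- or left out, the last holds). The fingers move at their own pace and stop on an object; FORCE is the grip in N (left out, the last holds). Time passes only in rows, so rows that do not move let the fingers close, or fill a call up. It gives the time, the measured TCP pose, the force, the opening and the grip force at its end, in the units of the state.
- manip.state(): the state, without advancing time (a new reading comes with each control period).
- manip.camera(name): name is "side" or "top" or "wrist"; returns (picture, depth): 480x640x3 uint8, red, green, blue; 480x640 float32, m along the optical axis (not along the pixel's ray), 0 where there is no reading.
- manip.camera_info(name): a dict with "intrinsics" (3x3 intrinsics, pixels), "distortion" ([k1, k2, p1, p2, k3] as OpenCV has them; the pictures are not rectified), "rvec" (rotation vector, rad) and "tvec" (3), from world to camera coordinates, as OpenCV has them; the wrist camera has in their place "T_tool_cam" (4x4, takes a point from camera to tool coordinates, whose origin is the TCP and whose axes are the flange's). Camera axes: x right, y down, z forward; pixel columns grow to the right and rows downward; lengths in m; the calibration is good to about 2 mm. A picture is of the moment at which its call begins: read the wrist's pose just before it. camera_info takes no time and is no camera call.
- manip.hand_in(): hands the job in; it is judged then, once.
The state is a dict: "t": time; "q": joint angles; "qd": joint speeds; "joint_torque": joint torques, N m; "tool_pos": TCP position; "tool_rot": TCP orientation; "ft_force": force on the tool from outside, world axes, zero at the start; "torque": the same for the moment, N m; "finger_gap": opening from 0.0 (shut) to 1.0 (fully open); "grip_force": force on a finger pad.
Only numpy, scipy, OpenCV 4.12 (cv2) and the standard library are available. Lean on these libraries where they do the work, as an engineer would, in place of code of your own. Each camera call takes 0.05 s, during which the arm holds its last target. There are 200 camera calls.

## Task

Restock the spring-loaded tin dispenser from the tray: put in the tall 60 mm tin first and then the slim one, pressing each down onto the pile until the catches snap over it and letting go before you fetch the next. Hang the stock tag from the block on the dispenser's hook with its dial face looking outward, away from the dispenser. Leave the wide tin, the cups and everything else standing where they are.

Things in the scene. Friction and masses are not known exactly. Their poses are not given: they have to be found in the camera images.
- dispenser: Fixed tin dispenser. Origin: on the well's axis at table height; z up, +x to the hook side. Wood base 134 x 92 x 10 mm; four 8 mm steel rods, tops 142 mm up, 36 mm from the axis at +-40 and +-140 deg from +x, guide the 60 mm tins (2 mm play). Uprights 54 mm out at +-x, 146 mm high, carry the catches. The +-y sides are open, 46 mm wide: fingers closing along y can go down there beside a tin.
- catch_level (a point): Point on the well's axis at the height of the catch tips, 124 mm above the table. A tin pushed down swings the catches aside; once its top is 8 mm below this point (12 mm does no harm) they have sprung back over it, and the tin, let go, rises against them and is held with its top about level with this point. Pressing takes up to about 10 N in all.
- catch_far (a joint): Sprung steel catch on the +x upright: a flap 24 mm wide, hinged 46 mm from the axis and 18 mm above catch_level, sloping down and inward to its tip 25 mm from the axis. Angle in rad: 0 = sprung in (holding), grows to about 0.4 as a passing tin swings it down and out; it cannot swing up. Both together resist with a few N.
- catch_near (a joint): The same catch on the -x upright, its mirror image. 50 mm is left between the two tips.
- platform (a joint): Depth of the sprung round platform (58 mm across) in the well, in m: 0 = fully up (its top 8 mm below catch_level), 0.100 = bottom stop. It pushes up with about 3.6 N + 80 N/m x depth. About 0.019 at the start, with one tin held on it; about 0.083 when all three tins are held.
- tin_loaded: The tin already in the dispenser: closed round aluminium tin, 60 mm across, 26 mm high, standing on the platform under the catches. Origin: centre of its underside; z up.
- tin_tall: The tall tin: closed round aluminium tin, 60 mm across, 38 mm high, about 0.15 kg, standing upright on the tray. Origin: centre of its underside; z up.
- tin_tall_top (a point): Centre of the tall tin's top face.
- tin_slim: The slim tin: closed round aluminium tin, 60 mm across, 26 mm high, about 0.11 kg, standing upright on the tray. Origin: centre of its underside; z up.
- tin_slim_top (a point): Centre of the slim tin's top face.
- tin_loaded_top (a point): Centre of the top face of the tin already in the dispenser.
- tray: Round flat dark wooden board without a rim, 256 mm across, 14 mm thick, fixed. Origin: centre of its underside. Four things stand on it, some 90 mm or more apart centre to centre, in any order: tall tin, slim tin, wide tin, cup.
- tag_block: Light wooden block with a slot, fixed, 52 (x) x 76 (y) x 30 mm high; the slot runs along its y, 11 mm wide and 14 mm deep, its floor 16 mm above the table. Origin: centre of the underside.
- tag: Plywood tag 8 (x) x 50 (y) x 82 mm (z), 0.04 kg, standing in the block's slot. Origin: centre of its lower edge; z up; +x is where its marked face looks: a flat round dial with pointer, 29 mm across, 3 mm proud, centre 31.5 mm up; the other face is plain. A window for the hook, 26 mm wide, lies 48 to 72 mm up. Its side edges, 50 mm apart, can be pinched from above.
- tag_eye (a point): Middle of the tag's window's upper edge (72 mm above the tag's lower edge): the place that rests on the hook.
- tag_front (a point): A point 60 mm straight out from the marked face's side of the tag, level with tag_eye: it tells which way the marked face looks.
- hook_seat (a point): Where the tag hangs: middle of the upper face of a level steel strap, 85 mm from the well's axis along the dispenser's +x, 125 mm above the table; axes as the dispenser's. The strap (12 mm wide, 4 mm thick) runs outward from a post (14 mm wide, no higher than the strap, outer face 19 mm inward of here) to an upturned lip 20 to 24 mm outward of here and 9 mm high.
- tin_wide: Bystander on the tray, to be left alone: aluminium tin 76 mm across, 45 mm high. Origin: centre of the underside.
- cup: Bystander on the tray: black ceramic cup, 64 mm across, 58 mm high. Origin: centre of the underside.
- mug: Bystander: black mug, 68 mm across, 62 mm high, handle towards its +y. Origin: centre of the underside.
- pitcher: Bystander: steel milk pitcher, 82 mm across, 100 mm high, handle reaching 72 mm towards its +x. Origin: centre of the underside.
- syrup: Bystander: amber syrup bottle, 60 mm across, 190 mm high. Origin: centre of the underside.
- spoon: Bystander: steel spoon lying on the table, 150 mm long along its x. Origin: near its middle, on the underside.
- tamper: Bystander: dark steel tamper, 58 mm across, 88 mm high. Origin: centre of the underside.
Not all that is in view belongs to the job. Leave any orange or purple look-alike of the tin_tall alone.

How it is judged:
On the way, in this order (a step that is already met when the one before it is completed fails the run):
1. the tall tin is held in the dispenser under the catches, let go (z of tin_tall_top in the frame of dispenser between 0.1 and 0.126 m and horizontal distance between tin_tall_top and catch_level below 0.006 m and angle between tin_tall's own z axis and vertical below 0.15 rad and contact force between the fingers and tin_tall below 0.1 N), for 0.3 s.
2. the slim tin is held on top of it under the catches, let go (z of tin_slim_top in the frame of dispenser between 0.1 and 0.126 m and horizontal distance between tin_slim_top and catch_level below 0.006 m and angle between tin_slim's own z axis and vertical below 0.15 rad and contact force between the fingers and tin_slim below 0.1 N), for 0.3 s.
At the end, for the whole second after the job is handed in: The tins stand at rest in one pile in the well: loaded tin, tall, slim on top, its top at most 2 mm above catch_level, within 6 mm of the axis. The tag hangs at rest on the strap (window edge within 20 mm along, 15 mm across, +6/-4 mm high), upright to 0.25 rad, square to 0.5 rad, dial outward (z of tin_slim_top in the frame of dispenser between 0.112 and 0.126 m and horizontal distance between each of tin_slim_top, tin_tall_top, tin_loaded_top and catch_level below 0.006 m and z of tin_tall_top in the frame of dispenser between 0.086 and 0.1 m and z of tin_loaded_top in the frame of dispenser between 0.048 and 0.063 m and angle between each of tin_slim, tin_tall, tin_loaded's own z axis and vertical below 0.15 rad and linear speed of each of tin_slim, tin_tall, tin_loaded, tag below 0.02 m/s and x of tag_eye in the frame of hook_seat between -0.02 and 0.02 m and y of tag_eye in the frame of hook_seat between -0.015 and 0.015 m and z of tag_eye in the frame of hook_seat between -0.004 and 0.006 m and x of tag_front in the frame of hook_seat above 0.022 m and angle between tag's own z axis and vertical below 0.25 rad and angle between the x axis of tag and the x axis of dispenser, either way round below 0.5 rad); the robot touches nothing.
It fails at once if the wide tin or the cup on the tray is knocked over or shifted more than 30 mm (distance of any of tin_wide, cup from where it was at the start of the episode above 0.03 m or angle between any of tin_wide, cup's own z axis and vertical above 0.35 rad).
It fails at once if the mug, pitcher, syrup bottle, spoon or tamper is knocked over or shifted more than 30 mm (distance of any of mug, pitcher, syrup, spoon, tamper from where it was at the start of the episode above 0.03 m or angle between any of mug, pitcher, syrup, tamper's own z axis and vertical above 0.35 rad).
It also fails if it takes over 67 s, if anything falls off the work surface, if the arm or the gripper's body presses on something with over 40 N, if the wrist force passes 120 N, or if a joint passes its speed limit or range.

## Working session

There is one attempt and no reset: what is moved stays moved. The work goes in short steps, Python scripts to look and compute and a shell command to move; the robot and the scene stay as the last step left them, time stands still between calls to the robot, and variables do not carry over. Pictures are saved under pics/ and viewed, at most 12 in all, crops included, and the job is handed in when it is done.

```bash
mkdir -p pics; cat > h.py <<'E'
import numpy as np, cv2
from cell import manip
from scipy.spatial.transform import Rotation as R
def cam(name):
    s=manip.state(); im,d=manip.camera(name); i=manip.camera_info(name)
    K=np.array(i["intrinsics"],float); D=np.array(i["distortion"],float)
    if name=="wrist":
        T=np.eye(4); q=s["tool_rot"]; T[:3,:3]=R.from_quat([q[1],q[2],q[3],q[0]]).as_matrix(); T[:3,3]=s["tool_pos"]
        T=T@np.array(i["T_tool_cam"])
    else:
        Rm=cv2.Rodrigues(np.array(i["rvec"],float))[0]; T=np.eye(4); T[:3,:3]=Rm.T; T[:3,3]=-Rm.T@np.array(i["tvec"],float).ravel()
    return im,d,K,D,T
def cloud(d,K,D,T):
    v,u=np.mgrid[:480,:640]; p=cv2.undistortPoints(np.stack([u,v],-1).reshape(-1,1,2).astype(float),K,D).reshape(480,640,2)
    P=np.concatenate([p,np.ones((480,640,1))],-1)*d[...,None]
    W=P@T[:3,:3].T+T[:3,3]; W[d==0]=np.nan
    return W
def ray(px,z,K,D,T):
    p=cv2.undistortPoints(np.array(px,float).reshape(-1,1,2),K,D).reshape(-1,2)
    r=np.c_[p,np.ones(len(p))]@T[:3,:3].T
    return T[:3,3]+r*((z-T[2,3])/r[:,2:])
E
python3 - <<'E'
from h import *
print(manip.state(), manip.finger_overhang)
for n in("top","side"):
    im,d,K,D,T=cam(n); cv2.imwrite(f"pics/{n}0.png",im[...,::-1]); np.savez(f"{n}0.npz",im=im,d=d,K=K,D=D,T=T); print(n,T.round(3).tolist(),K[0,0])
E
```

```text
{'t': 0.0, 'q': array([ 1.11150705,  0.41797243, -0.01032245,  1.6141369 ,  0.00471733,
        1.11071022, -0.05299683]), 'qd': array([-0.00178416,  0.00011013, -0.00027817,  0.00054224, -0.00024144,
       -0.00104312,  0.00167028]), 'joint_torque': array([ 2.64180221e-05, -8.51257753e+01,  6.39118887e-01, -4.25990009e+01,
       -4.87907196e-02,  1.86872156e-02,  1.35536602e-04]), 'tool_pos': array([ 0.25344336, -0.57092748,  0.21884183]), 'tool_rot': array([-5.76427414e-04,  9.78256754e-01,  2.07396626e-01, -1.72310260e-04]), 'ft_force': array([-0.23370968,  0.14192373, -1.05477307]), 'torque': array([ 0.02232507,  0.02633472, -0.0562639 ]), 'grip_force': 0.0, 'finger_gap': 1.00223701744153} 0.014
top [[-0.019, -0.995, 0.102, 0.415], [-1.0, 0.02, 0.006, -0.085], [-0.008, -0.102, -0.995, 1.496], [0.0, 0.0, 0.0, 1.0]] 595.2836399853896
side [[-0.897, -0.315, 0.31, 0.217], [-0.441, 0.662, -0.605, 0.621], [-0.015, -0.68, -0.733, 0.951], [0.0, 0.0, 0.0, 1.0]] 513.094554099476
```

View pics/top0.png

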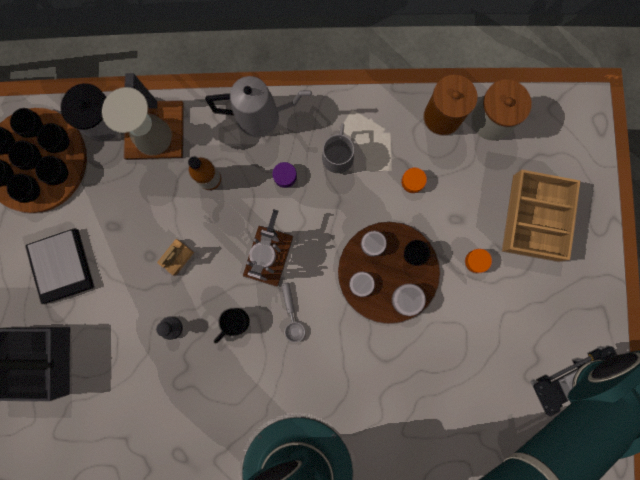

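View pics/side0.png

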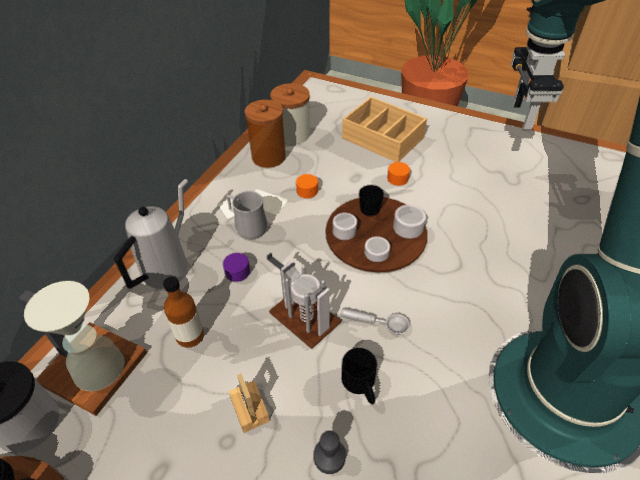

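Top view: the dispenser is at (265,253) with its hook towards (272,215). The tray is at (389,272) and holds two small tins at (373,243) and (362,284), the wide tin at (409,299) and the cup at (416,252). The tag block is at (176,258). The orange pieces at (414,180) and (479,260) and the purple one at (285,175) are look-alikes to leave alone.

```bash
python3 - <<'E'
from h import *
z=np.load("top0.npz"); im,d,K,D,T=[z[k] for k in("im","d","K","D","T")]
W=cloud(d,K,D,T); hsv=cv2.cvtColor(im,cv2.COLOR_RGB2HSV)
# tins: bright, grey, at z>25mm on tray
for n,(u,v) in dict(a=(373,243),b=(362,284),wide=(409,299),cup=(416,252),loaded=(262,254)).items():
    h=np.nanmedian(W[v-4:v+5,u-4:u+5,2]); 
    m=(np.abs(W[...,2]-h)<.006); m2=np.zeros_like(m); m2[v-25:v+26,u-25:u+26]=1; m&=m2
    nn,l,st,c=cv2.connectedComponentsWithStats(m.astype(np.uint8)); 
    k=l[v,u]; cn=max(cv2.findContours((l==k).astype(np.uint8),0,2)[0],key=cv2.contourArea); (cx,cy),r=cv2.minEnclosingCircle(cn)
    p=ray([[cx,cy],[cx+r,cy]],h,K,D,T); print(n,round(h,4),"px",round(cx,1),round(cy,1),"xy",p[0,:2].round(4),"r",np.linalg.norm(p[1]-p[0]).round(4),st[k])
# wood base of dispenser
for n,(u0,v0,u1,v1),lo,hi in(("base",(235,220,305,295),.004,.02),("uprights",(235,200,305,295),.135,.155),("hook",(235,190,310,295),.112,.134),("block",(150,230,205,285),.022,.040),("tag",(150,230,205,285),.07,.12)):
    m=np.zeros(d.shape,bool); m[v0:v1,u0:u1]=1; m&=(W[...,2]>lo)&(W[...,2]<hi)
    P=W[m]; 
    if len(P)<3: print(n,len(P)); continue
    rc=cv2.minAreaRect(P[:,:2].astype(np.float32)*1000); print(n,len(P),"z",np.median(P[:,2]).round(4),"rect",np.round(rc[0],1),np.round(rc[1],1),round(rc[2],1),"box",cv2.boxPoints(rc).round(0).tolist())
a=cv2.resize(im[195:295,150:310],(800,500),interpolation=cv2.INTER_CUBIC)
cv2.imwrite("pics/c1.png",a[...,::-1])
s=np.load("side0.npz")["im"]; cv2.imwrite("pics/c2.png",cv2.resize(s[240:450,215:475],(780,600)[:2] if 0 else (742,600),interpolation=cv2.INTER_CUBIC)[...,::-1])
E
```

```text
a 0.0526 px 373.7 243.0 xy [ 0.5575 -0.1992] r 0.0301 [362 231  25  25 432]
b 0.0394 px 361.8 283.8 xy [ 0.4593 -0.1686] r 0.0301 [350 272  25  25 449]
wide 0.0578 px 319.5 239.5 xy [ 0.5683 -0.0674] r 1.0099 [     0      0    640    480 306449]
cup 0.0185 px 414.5 253.8 xy [ 0.5319 -0.303 ] r 0.0233 [406 245  18  19 242]
loaded 0.1235 px 260.7 253.8 xy [0.5307 0.0686] r 0.0331 [249 240  26  29 503]
base 1189 z 0.0088 rect [532.5  60.3] [174.9 186.9] 89.1 box [[438.0, -26.0], [625.0, -29.0], [627.0, 146.0], [440.0, 149.0]]
uprights 236 z 0.1422 rect [555.   58.8] [ 53.9 162.3] 72.2 box [[470.0, 58.0], [624.0, 8.0], [640.0, 60.0], [486.0, 109.0]]
hook 743 z 0.1233 rect [553.5  54.2] [ 60.  161.7] 64.0 box [[468.0, 63.0], [613.0, -8.0], [639.0, 46.0], [494.0, 117.0]]
block 421 z 0.0291 rect [535.5 296.2] [55.4 77.3] 51.4 box [[488.0, 299.0], [548.0, 250.0], [583.0, 294.0], [523.0, 342.0]]
tag 119 z 0.0948 rect [535.7 296.6] [11.7 51.1] 48.6 box [[513.0, 309.0], [551.0, 275.0], [559.0, 284.0], [520.0, 318.0]]
```

View pics/c1.png

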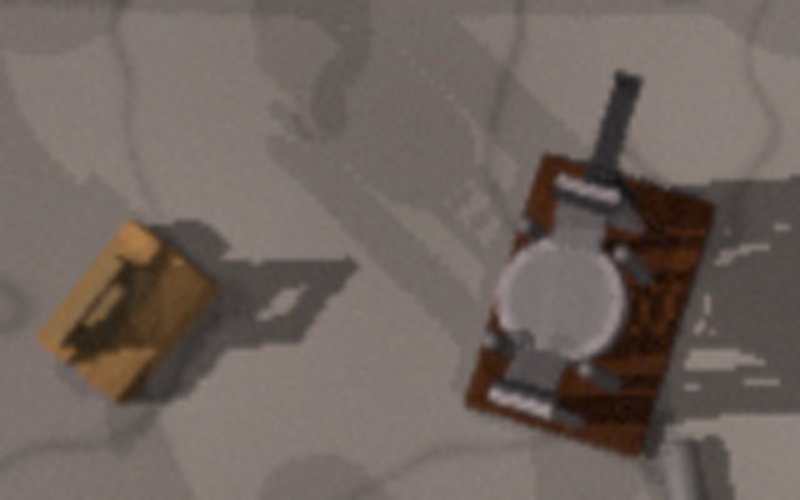

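View pics/c2.png

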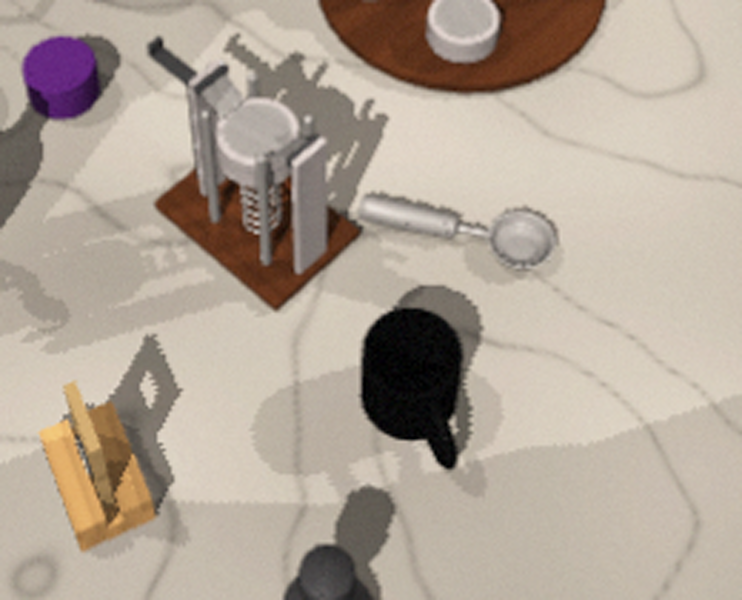

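Measured tops decide it: the tin at px (373,243) has its top at 52.6 mm, matching 14+38, so it is the tall tin. The one at (362,284) has its top at 39.4 mm, matching 14+26, so it is the slim tin. Both are bare grey and 60 mm across. Next I move above the tall tin and check with the wrist camera.

```bash
python3 -m jog '[0.76,0.93,0.2,0,0,0,0.76,0.93,0.2,0,0,0,0.76,0.93,0.2,0,0,0,0.76,0.93,0.2,0,0,0,0.76,0.93,0.2,0,0,0]' 0.85 50; python3 -m jog '[0.76,0.93,0,0,0,0,0.76,0.93,0,0,0,0,0.76,0.93,0,0,0,0,0.7,0.9,0,0,0,0,0,0,0,0,0,0]'
python3 - <<'E'
from h import *
im,d,K,D,T=cam("wrist"); print(T.round(3).tolist(),K[0,0]); W=cloud(d,K,D,T)
np.savez("w1.npz",im=im,d=d,K=K,D=D,T=T); cv2.imwrite("pics/w1.png",im[...,::-1])
print(manip.state()["tool_pos"],manip.state()["q"].round(2))
m=((W[...,2]>.03)&(W[...,2]<.065)).astype(np.uint8)
n,l,st,c=cv2.connectedComponentsWithStats(m)
for k in range(1,n):
    if st[k,4]>800:
        h=np.median(W[l==k][:,2]); cn=max(cv2.findContours((l==k).astype(np.uint8),0,2)[0],key=cv2.contourArea)
        (cx,cy),r=cv2.minEnclosingCircle(cn); print(st[k],c[k].round(),"z",h.round(4),"xy",np.median(W[l==k],0).round(4), ray([[cx,cy]],h,K,D,T).round(4), "rgb",im[l==k].mean(0).round())
E
```

```text
t: 0.72
tool_pos: [0.4063, -0.3838, 0.2595]
tool_rot: [-0.0, 0.978, 0.207, -0.0]
ft_force: [1.9, 0.1, 0.2]
finger_gap: 0.847
grip_force: 0.0
t: 1.35
tool_pos: [0.5265, -0.2342, 0.2591]
tool_rot: [-0.001, 0.978, 0.21, 0.0]
ft_force: [0.2, -0.8, -0.3]
finger_gap: 0.848
grip_force: 0.0
[[0.411, -0.878, -0.244, 0.597], [-0.912, -0.397, -0.107, -0.204], [-0.002, 0.267, -0.964, 0.424], [0.0, 0.0, 0.0, 1.0]] 401.765593829487
[ 0.52521379 -0.23645422  0.25903194] [ 0.55  0.3  -0.22  1.69  0.07  1.16 -0.84]
[ 22   0  49  44 808] [51. 23.] z 0.0482 xy [0.582  0.0413 0.0482] [[0.579  0.0469 0.0482]] rgb [53. 51. 50.]
[ 449   13   70   73 3902] [484.  49.] z 0.0378 xy [ 0.7185 -0.3056  0.0378] [[ 0.7181 -0.3051  0.0378]] rgb [200. 105.  54.]
[ 269  133   65   67 3369] [301. 166.] z 0.0521 xy [ 0.5598 -0.1994  0.0521] [[ 0.5598 -0.1993  0.0521]] rgb [158. 151. 148.]
[ 205  214   61   59 2824] [235. 243.] z 0.0401 xy [ 0.4622 -0.1689  0.0401] [[ 0.4629 -0.1689  0.0401]] rgb [150. 144. 141.]
[ 360  215   59   55 1118] [395. 250.] z 0.0499 xy [ 0.5177 -0.3188  0.0499] [[ 0.5292 -0.3047  0.0499]] rgb [7. 7. 7.]
[ 575  246   65   84 2057] [612. 291.] z 0.0465 xy [ 0.5743 -0.535   0.0465] [[ 0.5803 -0.5342  0.0465]] rgb [105.  83.  59.]
[ 482  283   59   53 2377] [511. 309.] z 0.0377 xy [ 0.5133 -0.4582  0.0377] [[ 0.5134 -0.4583  0.0377]] rgb [144.  74.  36.]
[ 283  284   75   79 4650] [320. 324.] z 0.059 xy [ 0.4253 -0.2784  0.059 ] [[ 0.4259 -0.2778  0.059 ]] rgb [141. 135. 133.]
```

View pics/w1.png

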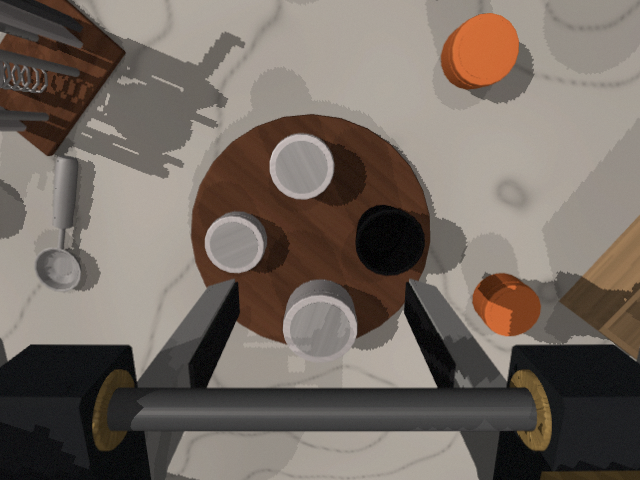

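The wrist view shows the tall tin at (301,166), z 52 mm, and the slim tin at (235,243), z 40 mm. The wide tin at (320,324), the cup at (390,240) and the orange look-alikes at (484,49) and (511,309) are clearly different. Now for the tall tin.

```bash
python3 -m jog '[0.42,0.46,0,0,0,0,0.42,0.46,-0.4,0,0,0,0,0,-1,0,0,0,0,0,-1,0,0,0,0,0,-1,0,0,0]'; python3 -m jog '[0,0,-0.4,0,0,0,0,0,0,0,0,0,0,0,0,0,0,0,0,0,0,0,0,0,0,0,0,0,0,0]'
```

```text
t: 2.02
tool_pos: [0.5575, -0.2023, 0.1222]
tool_rot: [0.0, 0.978, 0.207, -0.0]
ft_force: [0.3, -0.6, 0.3]
finger_gap: 0.851
grip_force: 0.0
t: 2.65
tool_pos: [0.5587, -0.2009, 0.1082]
tool_rot: [0.0, 0.978, 0.207, 0.0]
ft_force: [-0.0, 0.2, 0.2]
finger_gap: 0.851
grip_force: 0.0
```

```bash
python3 -m jog '[0,0.04,-0.8,0,0,0,0,0,-0.7,0,0,0,0,0,-0.35,0,0,0,0,0,0,0,0,0,0,0,0,0,0,0]'; python3 -m jog '[0,0,0,0,0,0,0,0,0,0,0,0,0,0,0,0,0,0,0,0,0,0,0,0,0,0,0,0,0,0]' 0.3 50; python3 -m jog '[0,0,0.5,0,0,0,0,0,1,0,0,0,0,0,1,0,0,0,0,0,1,0,0,0,0,0,1,0,0,0]'
python3 - <<'E'
from h import *
im,d,K,D,T=cam("wrist"); cv2.imwrite("pics/w2.png",im[...,::-1]); np.savez("w2.npz",im=im,d=d,K=K,D=D,T=T); s=manip.state(); print(s["tool_pos"],s["q"].round(2))
E
```

```text
t: 3.28
tool_pos: [0.559, -0.1994, 0.0345]
tool_rot: [0.0, 0.978, 0.207, 0.001]
ft_force: [0.1, 0.0, 0.6]
finger_gap: 0.854
grip_force: 0.0
t: 3.9
tool_pos: [0.5586, -0.1994, 0.0339]
tool_rot: [0.0, 0.978, 0.207, 0.0]
ft_force: [-1.5, -0.4, 6.0]
finger_gap: 0.631
grip_force: 50.0
t: 4.53
tool_pos: [0.5582, -0.1991, 0.2161]
tool_rot: [0.0, 0.978, 0.207, 0.0]
ft_force: [0.1, 0.3, -1.1]
finger_gap: 0.629
grip_force: 50.0
[ 0.56013894 -0.19959095  0.22142377] [ 0.48  0.37 -0.24  1.69  0.1   1.09 -0.94]
```

```bash
python3 -m jog '[-0.37,0.9,0.2,0,0,-0.8,-0.37,0.9,0.2,0,0,-0.8,-0.37,0.9,0.2,0,0,-0.8,-0.37,0.9,0.2,0,0,-0.8,-0.37,0.9,0.2,0,0,-0.8]'; python3 -m jog '[-0.37,0.9,0,0,0,-0.8,-0.37,0.9,0,0,0,0,-0.37,0.9,0,0,0,0,0,0,0,0,0,0,0,0,0,0,0,0]'
python3 - <<'E'
from h import *
im,d,K,D,T=cam("wrist"); cv2.imwrite("pics/w3.png",im[...,::-1]); np.savez("w3.npz",im=im,d=d,K=K,D=D,T=T); s=manip.state(); print(s["tool_pos"],s["q"].round(2))
z=np.load("top0.npz"); K,D,T=z["K"],z["D"],z["T"]; p=ray([[254.4,275.6],[267.4,233]],.146,K,D,T); print(p, p.mean(0), np.degrees(np.arctan2(*(p[1]-p[0])[1::-1])),np.linalg.norm(p[1]-p[0]))
E
```

```text
t: 5.2
tool_pos: [0.4836, -0.018, 0.2546]
tool_rot: [-0.0, 0.996, -0.093, 0.0]
ft_force: [0.9, 0.3, -1.4]
finger_gap: 0.633
grip_force: 50.0
t: 5.82
tool_pos: [0.4401, 0.0882, 0.254]
tool_rot: [0.0, 0.989, -0.151, 0.0]
ft_force: [0.5, -0.2, -1.2]
finger_gap: 0.634
grip_force: 50.0
[0.44025086 0.08797789 0.25381768] [ 0.07  0.07 -0.35  1.98  0.03  1.09 -2.17]
[[0.4794107  0.08089093 0.146     ]
 [0.57622705 0.05032242 0.146     ]] [0.52781888 0.06560668 0.146     ] -17.52283639019076 0.10152752461060292
```

View pics/w3.png

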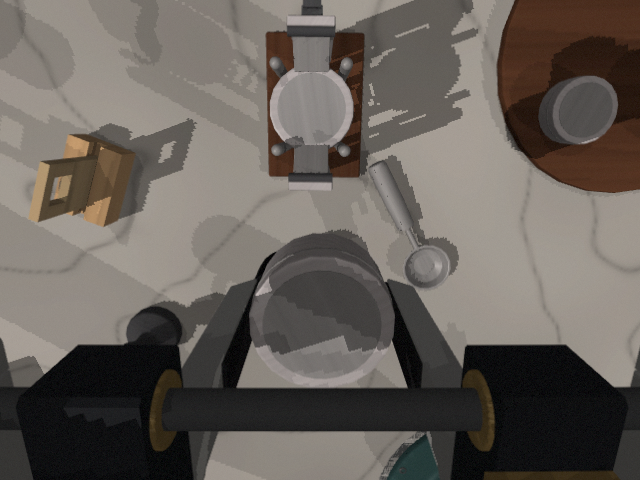

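Wrist view: the dispenser's rods are at (277,63), (347,63), (277,150) and (344,150), the loaded tin's centre at (311,107), and the uprights at (311,24) and (310,183). The tag block is at (85,180). I'll compute the axis and enlarge the tag.

```bash
python3 - <<'E'
from h import *
z=np.load("w3.npz"); im,d,K,D,T=[z[k] for k in("im","d","K","D","T")]; W=cloud(d,K,D,T)
def comp(lo,hi,box,mn=15):
    m=np.zeros(d.shape,np.uint8); u0,v0,u1,v1=box; m[v0:v1,u0:u1]=((W[...,2]>lo)&(W[...,2]<hi))[v0:v1,u0:u1]
    n,l,st,c=cv2.connectedComponentsWithStats(m)
    return [(c[k].round(1),st[k],W[l==k]) for k in range(1,n) if st[k,4]>=mn]
print("up/rods")
for c,s,P in comp(.137,.152,(255,0,375,200),8):
    q=np.nanmedian(P,0); print(c,s,q.round(4),ray([c],q[2],K,D,T)[0].round(4))
for px in([277,63],[347,63],[277,150],[344,150]): print(px,ray([px],.142,K,D,T)[0].round(4))
p=ray([[277,63],[347,63],[277,150],[344,150]],.142,K,D,T); print("mean",p.mean(0),"yaw",np.degrees(np.arctan2(*(p[0]+p[1]-p[2]-p[3])[1::-1])))
print("tin",ray([[311,107]],.124,K,D,T))
for c,s,P in comp(.115,.130,(265,60,360,155),200): print("tin",c,s,np.nanmedian(P[:,2]),ray([[s[0]+s[2]/2-.5,s[1]+s[3]/2-.5]],.124,K,D,T))
u=ray([[311,24],[310,183]],.146,K,D,T); print("upr",u.mean(0),np.degrees(np.arctan2(*(u[0]-u[1])[1::-1])))
for n,lo,hi in(("tagtop",.09,.104),("tag",.05,.11),("block",.026,.034)):
    m=np.zeros(d.shape,bool); m[120:235,20:145]=1; m&=(W[...,2]>lo)&(W[...,2]<hi); P=W[m]; rc=cv2.minAreaRect(P[:,:2].astype(np.float32)*1000); print(n,len(P),np.median(P[:,2]),np.round(rc[0],1),np.round(rc[1],1),rc[2])
cv2.imwrite("pics/c3.png",cv2.resize(im[120:240,15:145],(650,600),interpolation=cv2.INTER_CUBIC)[...,::-1])
E
```

```text
up/rods
[310.8  29.5] [ 287   16   49   33 1318] [0.5732 0.0525 0.1445] [0.5731 0.0524 0.1445]
[275.   62.4] [269  56  13  14 133] [0.5626 0.08   0.1402] [0.5625 0.08   0.1402]
[346.5  63.2] [341  57  12  14 130] [0.5483 0.0363 0.1402] [0.5484 0.0363 0.1402]
[276.5 149.7] [271 144  12  12 114] [0.5104 0.0969 0.1405] [0.5104 0.0969 0.1405]
[344.2 150.6] [339 145  12  12 110] [0.4963 0.0533 0.1405] [0.4962 0.0533 0.1405]
[309.9 178.9] [ 288  164   45   27 1005] [0.4853 0.0809 0.1449] [0.4854 0.081  0.1449]
[277, 63] [0.5615 0.0788 0.142 ]
[347, 63] [0.5482 0.0361 0.142 ]
[277, 150] [0.5101 0.0964 0.142 ]
[344, 150] [0.4967 0.0534 0.142 ]
mean [0.52912896 0.06618329 0.142     ] yaw -18.7178250272675
tin [[0.53058926 0.06636586 0.124     ]]
tin [311.2 107.2] [ 270   60   84   95 6065] 0.12330596262445664 [[0.5304854  0.06603264 0.124     ]]
upr [0.52923581 0.06655242 0.146     ] -18.086837523310688
tagtop 997 0.09739476491464777 [536. 296.] [10.4 50.8] 51.54425811767578
tag 2381 0.08246741937394919 [536.5 296.8] [12.3 51.2] 51.54425811767578
block 2604 0.029790578101714565 [535.8 296.4] [54.1 77. ] 51.40422439575195
```

View pics/c3.png

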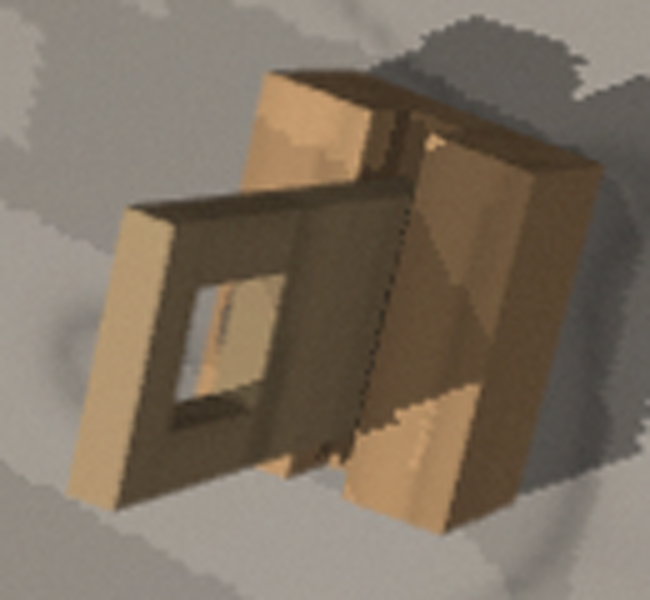

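```bash
python3 - <<'E'
from h import *
z=np.load("w3.npz"); im,d,K,D,T=[z[k] for k in("im","d","K","D","T")]; W=cloud(d,K,D,T)
m=((np.abs(W[...,2]-.272)<.006)&(np.hypot(W[...,0]-.44,W[...,1]-.088)<.045)).astype(np.uint8)
P=W[m>0]; h=np.median(P[:,2]); print(h,len(P))
n,l,st,c=cv2.connectedComponentsWithStats(m); k=1+np.argmax(st[1:,4]); P=W[l==k]; print(st[k])
a=np.radians(-18); e=np.array([np.cos(a),np.sin(a)]); f=np.array([-e[1],e[0]])
for v in(e,f):
    s=P[:,:2]@v; print(s.min(),s.max(),(np.percentile(s,.3)+np.percentile(s,99.7))/2,"tcp",np.array([.44025,.08798])@v)
print("axis-tcp/0.04",((np.array([.5295,.0664])-[.44025,.08798])/.04))
E
```

```text
0.2722388779242931 16661
[  213   251   218   136 16661]
0.36357517110386267 0.4224297757515472 0.39337089280190113 tcp 0.39151531613383345
0.1767798326497796 0.2604447375560608 0.21861723307839517 tcp 0.21971868407721817
axis-tcp/0.04 [ 2.23125 -0.5395 ]
```

```bash
python3 -m jog '[0.7,-0.17,0,0,0,-0.07,0.75,-0.18,0,0,0,0,0.74,-0.18,0,0,0,0,0,0,-0.8,0,0,0,0,0,-0.8,0,0,0]'; python3 -m jog '[0,0,-0.5,0,0,0,0,0,0,0,0,0,0,0,0,0,0,0,0,0,0,0,0,0,0,0,0,0,0,0]'
python3 - <<'E'
from h import *
s=manip.state(); print(s["tool_pos"],s["q"].round(2)); print((np.array([.528,.0669,.095])-s["tool_pos"])/.04)
E
```

```text
t: 6.5
tool_pos: [0.5281, 0.0663, 0.1885]
tool_rot: [0.0, 0.988, -0.157, 0.0]
ft_force: [0.0, 0.5, -1.0]
finger_gap: 0.63
grip_force: 50.0
t: 7.12
tool_pos: [0.5279, 0.0675, 0.17]
tool_rot: [-0.0, 0.988, -0.156, 0.0]
ft_force: [-0.2, -0.8, -0.7]
finger_gap: 0.628
grip_force: 50.0
[0.52786244 0.0675292  0.17003753] [ 0.07  0.32 -0.31  1.89  0.12  0.95 -2.17]
[ 0.00343912 -0.01573012 -1.87593832]
```

```bash
python3 -m jog '[0,0,-0.15,0,0,0,0,0,-0.15,0,0,0,0,0,-0.15,0,0,0,0,0,-0.15,0,0,0,0,0,0,0,0,0]'; python3 -m jog '[0,0,-0.15,0,0,0,0,0,-0.15,0,0,0,0,0,-0.15,0,0,0,0,0,0,0,0,0,0,0,0,0,0,0]'
```

```text
t: 7.75
tool_pos: [0.5276, 0.0676, 0.145]
tool_rot: [-0.0, 0.988, -0.156, -0.0]
ft_force: [0.7, 0.1, -0.5]
finger_gap: 0.632
grip_force: 50.0
t: 8.38
tool_pos: [0.5275, 0.0676, 0.1273]
tool_rot: [-0.0, 0.988, -0.156, -0.0]
ft_force: [1.6, 0.4, 1.0]
finger_gap: 0.627
grip_force: 50.0
```

```bash
python3 -m jog '[0,0,-0.2,0,0,0,0,0,-0.2,0,0,0,0,0,-0.2,0,0,0,0,0,-0.2,0,0,0,0,0,0,0,0,0]'; python3 - <<'E'
from h import *
s=manip.state(); print(s["tool_pos"],s["ft_force"])
im,d,K,D,T=cam("side"); W=cloud(d,K,D,T); cv2.imwrite("pics/s4.png",cv2.resize(im[200:380,220:400],(600,600),interpolation=cv2.INTER_CUBIC)[...,::-1])
r=np.hypot(W[...,0]-.5295,W[...,1]-.0664); P=W[(r<.028)&(W[...,2]>.07)&(W[...,2]<.16)]; print(len(P),np.histogram(P[:,2],bins=np.arange(.07,.161,.005)))
E
```

```text
t: 9.0
tool_pos: [0.5275, 0.0676, 0.0953]
tool_rot: [-0.0, 0.988, -0.156, -0.0]
ft_force: [0.4, 0.4, 6.1]
finger_gap: 0.631
grip_force: 50.0
[0.52753779 0.06758125 0.09532068] [0.38439298 0.4317811  6.09546827]
283 (array([  0,   0,   0,   0,   0,   0,   0,  67, 170,   6,  15,   6,   7,
         3,   4,   2,   1,   2]), array([0.07 , 0.075, 0.08 , 0.085, 0.09 , 0.095, 0.1  , 0.105, 0.11 ,
       0.115, 0.12 , 0.125, 0.13 , 0.135, 0.14 , 0.145, 0.15 , 0.155,
       0.16 ]))
```

View pics/s4.png

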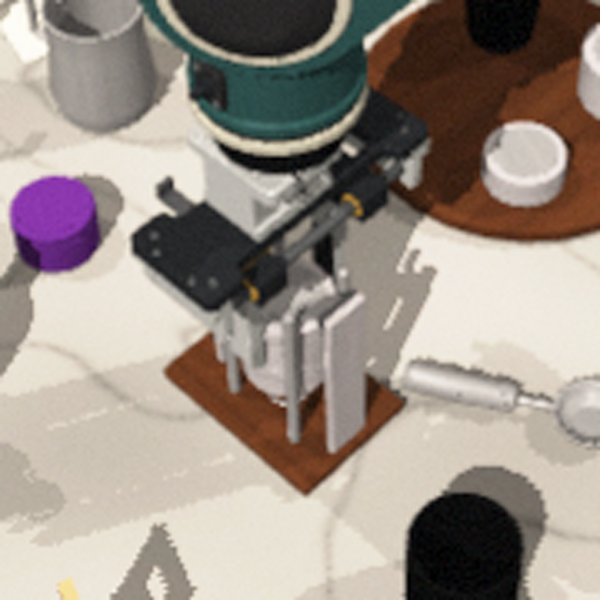

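The tin top sits at about 0.112 in the well and the pressing force is steady, so I release.

```bash
python3 -m jog '[0,0,-0.03,0,0,0,0,0,0,0,0,0,0,0,0,0,0,0,0,0,0,0,0,0,0,0,0,0,0,0]' 0.85; python3 -m jog '[0,0,0,0,0,0,0,0,0,0,0,0,0,0,0.3,0,0,0,0,0,1,0,0,0,0,0,1,0,0,0]'; python3 -m jog '[0,0,1,0,0,0,-0.7,0.1,0.3,0,0,0,-0.8,0.1,0,0,0,0,-0.8,0.1,0,0,0,0,0,0,0,0,0,0]'
python3 - <<'E'
from h import *
im,d,K,D,T=cam("wrist"); W=cloud(d,K,D,T); s=manip.state(); print(s["tool_pos"],s["q"].round(2)); np.savez("w5.npz",im=im,d=d,K=K,D=D,T=T)
cv2.imwrite("pics/w5.png",im[...,::-1])
r=np.hypot(W[...,0]-.5295,W[...,1]-.0664); P=W[(r<.02)&(W[...,2]>.07)&(W[...,2]<.16)]; print(len(P),np.median(P[:,2]), np.percentile(P[:,2],[5,95]))
E
```

```text
t: 9.68
tool_pos: [0.5276, 0.0676, 0.0942]
tool_rot: [-0.0, 0.988, -0.156, -0.0]
ft_force: [-0.5, 0.3, 0.8]
finger_gap: 0.848
grip_force: 0.0
t: 10.3
tool_pos: [0.5274, 0.0677, 0.1881]
tool_rot: [-0.0, 0.988, -0.156, -0.0]
ft_force: [1.1, -0.0, 0.5]
finger_gap: 0.853
grip_force: 0.0
t: 10.92
tool_pos: [0.4343, 0.0798, 0.2393]
tool_rot: [0.0, 0.988, -0.155, 0.001]
ft_force: [0.3, -0.4, 0.4]
finger_gap: 0.844
grip_force: 0.0
[0.43553925 0.0796459  0.23928825] [ 0.09  0.08 -0.35  2.01  0.03  1.06 -2.16]
2996 0.1234640657679284 [0.12226794 0.12462809]
```

```bash
python3 -m jog '[0.14,-0.9,0,0,0,0,0.14,-0.95,0,0,0,0,0.14,-0.95,0,0,0,0,0.14,-0.95,-0.5,0,0,0,0.1,-0.95,-0.5,0,0,0]'; python3 -m jog '[0,-0.95,-0.7,0,0,0,0,-0.5,-0.7,0,0,0,0,0,-0.6,0,0,0,0,0,0,0,0,0,0,0,0,0,0,0]'
python3 - <<'E'
from h import *
s=manip.state(); print(s["tool_pos"],s["q"].round(2)); print((np.array([.4625,-.1689,.033])-s["tool_pos"])/.04)
im,d,K,D,T=cam("wrist"); W=cloud(d,K,D,T)
m=((np.abs(W[...,2]-.040)<.005)&(np.hypot(W[...,0]-.4625,W[...,1]+.169)<.04)).astype(np.uint8); n,l,st,c=cv2.connectedComponentsWithStats(m); k=1+np.argmax(st[1:,4]); s=st[k]; print(s,ray([[s[0]+s[2]/2-.5,s[1]+s[3]/2-.5]],.04,K,D,T))
E
```

```text
t: 11.6
tool_pos: [0.463, -0.1101, 0.1981]
tool_rot: [0.0, 0.988, -0.156, 0.0]
ft_force: [0.6, 0.3, -0.8]
finger_gap: 0.85
grip_force: 0.0
t: 12.22
tool_pos: [0.4628, -0.1665, 0.1191]
tool_rot: [-0.0, 0.988, -0.156, 0.0]
ft_force: [0.1, 0.6, 1.3]
finger_gap: 0.849
grip_force: 0.0
[ 0.46278806 -0.16648487  0.11910699] [ 0.39  0.32 -0.13  2.03  0.05  0.8  -1.65]
[-0.00720138 -0.06037822 -2.15267467]
[ 278  212   93   90 6462] [[ 0.4615903  -0.16919995  0.04      ]]
```

```bash
python3 -m jog '[-0.01,-0.06,-0.8,0,0,0,0,0,-0.8,0,0,0,0,0,-0.55,0,0,0,0,0,0,0,0,0,0,0,0,0,0,0]'; python3 -m jog '[0,0,0,0,0,0,0,0,0,0,0,0,0,0,0,0,0,0,0,0,0,0,0,0,0,0,0,0,0,0]' 0.3 50; python3 -m jog '[0,0,0.5,0,0,0,0,0,1,0,0,0,0,0,1,0,0,0,0,0,1,0,0,0,0,0,1,0,0,0]'
python3 -m jog '[-0.15,0.95,0.2,0,0,0,-0.15,0.95,0.2,0,0,0,-0.15,0.95,0.2,0,0,0,-0.15,0.95,0,0,0,0,-0.15,0.95,0,0,0,0]';python3 -m jog '[0.1,0.95,0,0,0,0,0,0.5,0,0,0,0,0,0,0,0,0,0,0,0,0,0,0,0,0,0,0,0,0,0]'
python3 - <<'E'
from h import *
s=manip.state(); print(s["tool_pos"],s["ft_force"]); t=s["tool_pos"]
im,d,K,D,T=cam("wrist"); W=cloud(d,K,D,T); cv2.imwrite("pics/w6.png",im[...,::-1]); np.savez("w6.npz",im=im,d=d,K=K,D=D,T=T)
m=((np.abs(W[...,2]-t[2]-.007)<.006)&(np.hypot(W[...,0]-t[0],W[...,1]-t[1])<.045)).astype(np.uint8)
n,l,st,c=cv2.connectedComponentsWithStats(m); k=1+np.argmax(st[1:,4]); P=W[l==k]; print(st[k],np.median(P[:,2]))
a=np.radians(-18); e=np.array([np.cos(a),np.sin(a)])
q=P[:,:2]@e; print(q.min(),q.max(),(np.percentile(q,.3)+np.percentile(q,99.7))/2-t[:2]@e)
r=np.hypot(W[...,0]-.5295,W[...,1]-.0664); P=W[(r<.04)&(W[...,2]>.118)&(W[...,2]<.130)]; print(len(P),np.median(P,0)); print((np.array([.528,.067])-t[:2])/.04)
E
```

```text
t: 12.9
tool_pos: [0.4624, -0.169, 0.0335]
tool_rot: [0.0, 0.988, -0.156, 0.001]
ft_force: [0.5, -0.7, 0.7]
finger_gap: 0.853
grip_force: 0.0
t: 13.52
tool_pos: [0.4619, -0.1689, 0.0328]
tool_rot: [0.0, 0.988, -0.156, 0.0]
ft_force: [-2.1, 0.3, 8.2]
finger_gap: 0.626
grip_force: 50.0
t: 14.15
tool_pos: [0.4613, -0.1687, 0.2137]
tool_rot: [-0.0, 0.988, -0.156, 0.0]
ft_force: [0.7, 0.5, -1.1]
finger_gap: 0.624
grip_force: 50.0
t: 14.78
tool_pos: [0.4311, 0.0223, 0.2365]
tool_rot: [0.0, 0.988, -0.156, 0.0]
ft_force: [-0.1, -0.1, -0.4]
finger_gap: 0.627
grip_force: 50.0
t: 15.4
tool_pos: [0.4356, 0.0783, 0.2362]
tool_rot: [0.0, 0.988, -0.156, -0.0]
ft_force: [-0.1, 0.0, -1.7]
finger_gap: 0.624
grip_force: 50.0
[0.43559127 0.07830349 0.23621357] [-0.05024369  0.03220455 -1.74778349]
[  222   250   201   130 14626] 0.24350951318771233
0.3584035256290821 0.41834547319049226 -0.0012076713846342901
7048 [0.52967544 0.06545347 0.12340482]
[ 2.31021825 -0.28258722]
```

```bash
python3 -m jog '[0.78,-0.1,0,0,0,0,0.8,-0.1,0,0,0,0,0.8,-0.11,0,0,0,0,0,0,-0.8,0,0,0,0,0,-0.8,0,0,0]'; python3 -m jog '[0,0,-0.05,0,0,0,0,0,0,0,0,0,0,0,0,0,0,0,0,0,-0.15,0,0,0,0,0,-0.15,0,0,0]';  python3 -m jog '[0,0,-0.15,0,0,0,0,0,-0.15,0,0,0,0,0,-0.15,0,0,0,0,0,0,0,0,0,0,0,0,0,0,0]'
```

```text
t: 16.08
tool_pos: [0.5311, 0.0661, 0.1713]
tool_rot: [-0.0, 0.988, -0.156, 0.0]
ft_force: [0.8, -1.2, -2.5]
finger_gap: 0.626
grip_force: 50.0
t: 16.7
tool_pos: [0.5309, 0.0667, 0.1581]
tool_rot: [-0.0, 0.988, -0.156, 0.0]
ft_force: [0.5, 0.5, -1.9]
finger_gap: 0.628
grip_force: 50.0
t: 17.32
tool_pos: [0.5312, 0.0667, 0.1404]
tool_rot: [-0.0, 0.988, -0.156, 0.0]
ft_force: [5.1, -0.1, 1.2]
finger_gap: 0.63
grip_force: 50.0
```

```bash
python3 -m jog '[0.025,-0.01,-0.1,0,0,0,0,0,-0.15,0,0,0,0,0,-0.15,0,0,0,0,0,0,0,0,0,0,0,0,0,0,0]'; python3 -m jog '[0,0,-0.15,0,0,0,0,0,-0.15,0,0,0,0,0,-0.1,0,0,0,0,0,0,0,0,0,0,0,0,0,0,0]'
```

```text
t: 17.95
tool_pos: [0.5318, 0.0666, 0.1244]
tool_rot: [-0.0, 0.988, -0.156, -0.0]
ft_force: [1.1, 1.2, 2.9]
finger_gap: 0.631
grip_force: 50.0
t: 18.58
tool_pos: [0.5319, 0.0666, 0.1086]
tool_rot: [-0.0, 0.988, -0.156, 0.0]
ft_force: [0.1, 0.4, 7.6]
finger_gap: 0.627
grip_force: 50.0
```

```bash
python3 -m jog '[0,0,-0.09,0,0,0,0,0,0,0,0,0,0,0,0,0,0,0,0,0,0,0,0,0,0,0,0,0,0,0]'; python3 - <<'E'
from h import *
im,d,K,D,T=cam("side"); W=cloud(d,K,D,T)
r=np.hypot(W[...,0]-.5295,W[...,1]-.0664); P=W[(r<.028)&(W[...,2]>.07)&(W[...,2]<.16)]; print(len(P),np.histogram(P[:,2],bins=np.arange(.09,.141,.004)))
E
python3 -m jog '[0,0,0,0,0,0,0,0,0,0,0,0,0,0,0,0,0,0,0,0,0,0,0,0,0,0,0,0,0,0]' 0.85
python3 -m jog '[0,0,0.3,0,0,0,0,0,1,0,0,0,0,0,1,0,0,0,0,0,1,0,0,0,0,0,0.5,0,0,0]'; python3 -m jog '[-0.7,0.1,0,0,0,0,-0.8,0.1,0,0,0,0,-0.8,0.1,0,0,0,0,0,0,0,0,0,0,0,0,0,0,0,0]'
python3 - <<'E'
from h import *
im,d,K,D,T=cam("wrist"); W=cloud(d,K,D,T); s=manip.state(); print(s["tool_pos"],s["q"].round(2)); np.savez("w7.npz",im=im,d=d,K=K,D=D,T=T)
r=np.hypot(W[...,0]-.5295,W[...,1]-.0664); P=W[(r<.02)&(W[...,2]>.07)&(W[...,2]<.16)]; print(len(P),np.median(P[:,2]), np.percentile(P[:,2],[5,95]))
E
```

```text
t: 19.2
tool_pos: [0.5319, 0.0666, 0.105]
tool_rot: [-0.0, 0.988, -0.156, 0.0]
ft_force: [-0.0, 1.5, 7.1]
finger_gap: 0.626
grip_force: 50.0
389 (array([  0,   0,   0,   2, 175, 137,   6,  10,   8,  11,   4,  10]), array([0.09 , 0.094, 0.098, 0.102, 0.106, 0.11 , 0.114, 0.118, 0.122,
       0.126, 0.13 , 0.134, 0.138]))
t: 19.88
tool_pos: [0.5318, 0.0663, 0.1046]
tool_rot: [-0.0, 0.988, -0.156, -0.0]
ft_force: [-0.3, 0.4, -0.0]
finger_gap: 0.85
grip_force: 0.0
t: 20.5
tool_pos: [0.5323, 0.0666, 0.2597]
tool_rot: [-0.0, 0.988, -0.156, 0.002]
ft_force: [-0.1, 0.1, 0.0]
finger_gap: 0.849
grip_force: 0.0
t: 21.12
tool_pos: [0.4404, 0.0783, 0.2573]
tool_rot: [-0.0, 0.988, -0.156, 0.001]
ft_force: [0.0, 0.1, 0.0]
finger_gap: 0.852
grip_force: 0.0
[0.44045209 0.07831641 0.25705316] [ 0.11  0.07 -0.37  1.98  0.03  1.1  -2.15]
2598 0.12351902478090823 [0.12228559 0.12470581]
```

Both tins are held with the pile top at 0.1235. Next comes the tag, turning the tool to its yaw so the camera can check for the dial.

```bash
python3 -m jog '[0.3,0.85,0,0,0,1,0.4,0.85,0,0,0,1,0.45,0.85,0,0,0,1,0.45,0.85,0,0,0,1,0.45,0.85,0,0,0,1]'; python3 -m jog '[0.45,0.85,0,0,0,1,0.45,0.85,0,0,0,1,0.45,0.75,0,0,0,1,0,0,0,0,0,0.1,0,0,0,0,0,0]'
python3 - <<'E'
from h import *
im,d,K,D,T=cam("wrist"); s=manip.state(); print(s["tool_pos"],s["q"].round(2)); np.savez("w8.npz",im=im,d=d,K=K,D=D,T=T); cv2.imwrite("pics/w8.png",im[...,::-1])
W=cloud(d,K,D,T); r=np.hypot(W[...,0]-.536,W[...,1]-.296)<.06
for n,lo,hi in(("tagtop",.093,.104),("tag",.045,.11),("block",.026,.034)):
    P=W[r&(W[...,2]>lo)&(W[...,2]<hi)]; rc=cv2.minAreaRect(P[:,:2].astype(np.float32)*1000); print(n,len(P),np.median(P[:,2]),np.round(rc[0],1),np.round(rc[1],1),rc[2])
# profile along the normal, heights
a=np.radians(51.5); e=np.array([np.cos(a),np.sin(a)]); f=np.array([-e[1],e[0]]); V=W[...,:2]-[.5363,.2964]; sx=V@e; sy=V@f
for lo in np.arange(.03,.1,.01):
    o=[]
    for b in(-.02,-.01,0,.01,.02):
        m=r&(W[...,2]>lo)&(W[...,2]<lo+.01)&(abs(sy-b)<.003)&(sx<.02)&(sx>-.02); o.append(round(1000*np.median(sx[m]),1) if m.sum()>3 else None)
    print(lo.round(3),o)
E
```

```text
t: 21.8
tool_pos: [0.523, 0.2494, 0.2563]
tool_rot: [-0.0, 0.976, 0.219, -0.0]
ft_force: [0.0, -0.3, -0.4]
finger_gap: 0.848
grip_force: 0.0
t: 22.42
tool_pos: [0.576, 0.3459, 0.256]
tool_rot: [-0.0, 0.9, 0.435, -0.001]
ft_force: [-0.0, -0.1, -0.2]
finger_gap: 0.849
grip_force: 0.0
[0.57602759 0.34555641 0.25635942] [-0.18  0.54 -0.6   1.43  0.31  1.27 -1.48]
tagtop 610 0.09743211208080535 [536.1 296.3] [ 9.1 49.1] 51.208892822265625
tag 1629 0.08096514552824796 [537.  297.6] [11.9 50. ] 52.09468078613281
block 1993 0.029618948365347397 [536.1 296.6] [52.7 76.1] 51.280677795410156
0.03 [np.float64(10.3), np.float64(9.4), np.float64(8.3), np.float64(10.6), np.float64(6.1)]
0.04 [np.float64(3.5), np.float64(6.2), np.float64(6.4), np.float64(6.2), np.float64(3.7)]
0.05 [np.float64(3.6), np.float64(5.4), np.float64(6.3), np.float64(5.5), np.float64(3.8)]
0.06 [np.float64(3.5), np.float64(0.7), np.float64(1.3), np.float64(0.6), np.float64(3.9)]
0.07 [np.float64(3.5), np.float64(1.5), None, None, np.float64(3.7)]
0.08 [np.float64(3.7), np.float64(3.3), np.float64(3.7), np.float64(3.7), np.float64(3.8)]
0.09 [np.float64(1.3), np.float64(1.3), np.float64(0.8), np.float64(1.6), np.float64(1.1)]
0.1 [None, None, None, None, None]
```

View pics/w8.png

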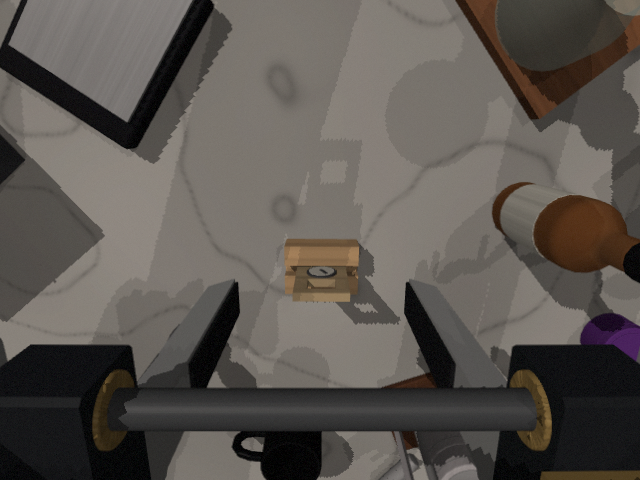

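The dial shows at (321,271) on the tag's +51° face, standing 3 mm proud, so that face is the marked one. I grasp it now.

```bash
python3 -m jog '[-0.5,-0.62,0,0,0,0,-0.49,-0.61,0,0,0,0,0,0,-0.9,0,0,0,0,0,-0.9,0,0,0,0,0,-0.7,0,0,0]'; python3 -m jog '[0,0,-0.3,0,0,0,0,0,0,0,0,0,0,0,0,0,0,0,0,0,0,0,0,0,0,0,0,0,0,0]'
```

```text
t: 23.1
tool_pos: [0.5362, 0.2959, 0.1558]
tool_rot: [0.0, 0.9, 0.435, -0.0]
ft_force: [1.0, 0.7, -0.7]
finger_gap: 0.851
grip_force: 0.0
t: 23.72
tool_pos: [0.5364, 0.2973, 0.1451]
tool_rot: [0.0, 0.9, 0.436, 0.0]
ft_force: [-0.3, 0.8, 0.2]
finger_gap: 0.847
grip_force: 0.0
```

```bash
python3 -m jog '[0,-0.02,-0.7,0,0,0,0,0,-0.7,0,0,0,0,0,-0.47,0,0,0,0,0,0,0,0,0,0,0,0,0,0,0]'; python3 -m jog '[0,0,0,0,0,0,0,0,0,0,0,0,0,0,0,0,0,0,0,0,0,0,0,0,0,0,0,0,0,0]' 0.3 20;  python3 -m jog '[0,0,0.4,0,0,0,0,0,0.5,0,0,0,0,0,1,0,0,0,0,0,1,0,0,0,0,0,1,0,0,0]'
```

```text
t: 24.35
tool_pos: [0.5366, 0.2968, 0.0707]
tool_rot: [-0.0, 0.9, 0.436, 0.0]
ft_force: [0.5, 0.1, 0.7]
finger_gap: 0.849
grip_force: 0.0
t: 24.98
tool_pos: [0.5363, 0.2965, 0.07]
tool_rot: [0.0, 0.9, 0.436, 0.0]
ft_force: [-0.4, -0.4, 3.9]
finger_gap: 0.532
grip_force: 20.0
t: 25.6
tool_pos: [0.536, 0.2965, 0.2287]
tool_rot: [-0.0, 0.9, 0.436, 0.001]
ft_force: [0.4, -0.7, -0.4]
finger_gap: 0.53
grip_force: 20.0
```

```bash
python3 -m jog '[0.2,-0.5,0.5,0,0,-0.9,0.34,-0.75,0.1,0,0,-0.95,0.34,-0.77,0,0,0,-0.95,0.34,-0.77,0,0,0,-0.95,0.34,-0.77,0,0,0,-0.95]'; python3 -m jog '[0.35,-0.77,0,0,0,-0.95,0.38,-0.77,0,0,0,-0.95,0.38,-0.77,0,0,0,-0.9,0.38,-0.77,0,0,0,-0.6,0,0,0,0,0,0]'
python3 - <<'E'
from h import *
im,d,K,D,T=cam("wrist"); s=manip.state(); t=s["tool_pos"]; q=s["tool_rot"]; yaw=2*np.arctan2(q[2],q[1]); print(t,"yaw",np.degrees(yaw),s["q"].round(2)); np.savez("w9.npz",im=im,d=d,K=K,D=D,T=T)
a=np.radians(-18); e=np.array([np.cos(a),np.sin(a)]); g=np.array([.5295,.0664])+.135*e; print("to pre",(np.r_[g,.1215]-t)/.04,"turn",(a-yaw)/.15)
W=cloud(d,K,D,T); m=(np.hypot(W[...,0]-t[0],W[...,1]-t[1])<.04)&(abs(W[...,2]-t[2]-.02)<.014); P=W[m]; rc=cv2.minAreaRect(P[:,:2].astype(np.float32)*1000); print(len(P),np.percentile(P[:,2],[50,95]),np.round(rc[0],1),np.round(rc[1],1),rc[2])
im2=cam("side")[0]; cv2.imwrite("pics/s9.png",cv2.resize(im2[120:360,180:420],(600,600))[...,::-1])
E
```

```text
t: 26.22
tool_pos: [0.5989, 0.1532, 0.2515]
tool_rot: [-0.0, 0.995, 0.096, 0.001]
ft_force: [0.1, -0.1, -0.3]
finger_gap: 0.527
grip_force: 20.0
t: 26.85
tool_pos: [0.6591, 0.0276, 0.2503]
tool_rot: [0.0, 0.987, -0.158, 0.0]
ft_force: [0.3, 0.1, -0.5]
finger_gap: 0.53
grip_force: 20.0
[0.65853377 0.02971527 0.25022429] yaw -17.978156700105263 [ 0.12  0.47 -0.3   1.48  0.14  1.21 -2.08]
to pre [-0.01602862 -0.12581405 -3.2181073 ] turn -0.0025415833510911146
6984 [0.27676424 0.28128326] [659.3  26.9] [72.7 19. ] 71.78556823730469
```

View pics/s9.png

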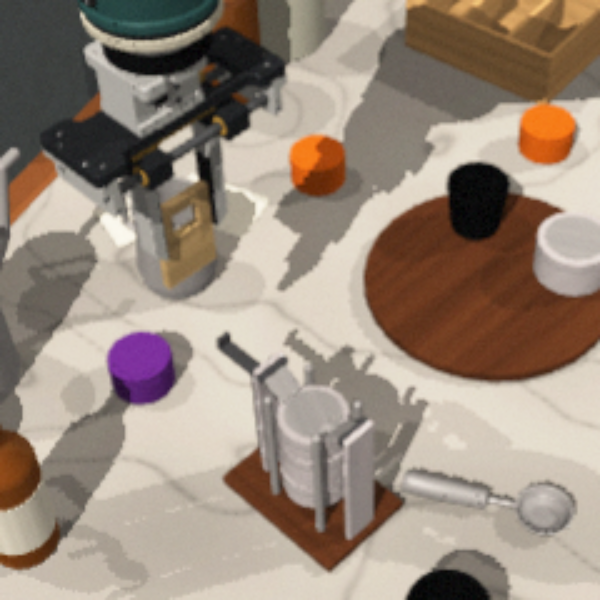

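The side view shows the tag held upright with its plain face towards the dispenser, near crop (187,230), and the hook at (225,345). I go down to the hook's level.

```bash
python3 -m jog '[0,-0.08,-0.8,0,0,0,0,0,-0.8,0,0,0,0,0,-0.8,0,0,0,0,0,-0.6,0,0,0,0,0,-0.2,0,0,0]'; python3 -m jog '[0,0,0,0,0,0,0,0,0,0,0,0,0,0,0,0,0,0,0,0,0,0,0,0,0,0,0,0,0,0]'
python3 - <<'E'
from h import *
s=manip.state(); t=s["tool_pos"]; a=np.radians(-18); e=np.array([np.cos(a),np.sin(a)]); f=np.array([-e[1],e[0]]); A=np.array([.5295,.0664])
print(t,"along",(t[:2]-A)@e,"across",(t[:2]-A)@f)
z=np.load("top0.npz"); p=ray([[275.4,210]],.134,z["K"],z["D"],z["T"])[0]; print("lip top cam",(p[:2]-A)@e,(p[:2]-A)@f)
for n in("w3","w7","w5"):
    z=np.load(n+".npz"); W=cloud(z["d"],z["K"],z["D"],z["T"]); V=W[...,:2]-A; x=V@e; y=V@f
    m=(x>.062)&(x<.115)&(abs(y)<.02)&(W[...,2]>.11)&(W[...,2]<.14)
    if m.sum(): print(n,m.sum(),"x",x[m].min(),x[m].max(),"y",np.percentile(y[m],[2,50,98]),"z",np.median(W[m][:,2]))
g=A+.085*e; print("to seat",(np.r_[g,.1215]-t)/.04)
E
```

```text
t: 27.58
tool_pos: [0.6575, 0.0286, 0.1209]
tool_rot: [-0.0, 0.988, -0.155, -0.001]
ft_force: [0.3, -0.1, -1.2]
finger_gap: 0.53
grip_force: 20.0
t: 28.2
tool_pos: [0.6582, 0.0275, 0.122]
tool_rot: [-0.0, 0.988, -0.156, 0.0]
ft_force: [-0.1, -0.1, -0.6]
finger_gap: 0.532
grip_force: 20.0
[0.6582162  0.02752538 0.12200397] along 0.13442930496885694 across 0.0028035297567092273
lip top cam 0.10692517310271152 -0.0009220943037628774
w3 223 x 0.06202525883181897 0.06800004549307405 y [-6.57749962e-03  6.59047013e-06  6.66649902e-03] z 0.1238642826101326
w7 361 x 0.0620044538851905 0.07256320876844816 y [-0.00604609  0.00041713  0.00642077] z 0.12441378296549549
w5 3 x 0.06205964612244813 0.06213805600096117 y [-0.00254835 -0.0001272   0.00046781] z 0.12021437706633037
to seat [-1.19691002  0.3152045  -0.01259921]
```

```bash
python3 -m jog '[0,-0.06,0,0,0,0,-0.4,0.125,0,0,0,0,-0.4,0.125,0,0,0,0,-0.4,0.125,0,0,0,0,0,0,0,0,0,0]'; python3 -m jog '[0,0,-0.15,0,0,0,0,0,-0.15,0,0,0,0,0,-0.05,0,0,0,0,0,0,0,0,0,0,0,0,0,0,0]'
python3 - <<'E'
from h import *
s=manip.state(); t=s["tool_pos"]; a=np.radians(-18); e=np.array([np.cos(a),np.sin(a)]); f=np.array([-e[1],e[0]]); A=np.array([.5295,.0664])
print(t,"along",(t[:2]-A)@e,"across",(t[:2]-A)@f,s["ft_force"])
im2=cam("side")[0]; cv2.imwrite("pics/s10.png",cv2.resize(im2[220:340,240:360],(600,600),interpolation=cv2.INTER_CUBIC)[...,::-1])
E
```

```text
t: 28.82
tool_pos: [0.6097, 0.0403, 0.1221]
tool_rot: [0.0, 0.988, -0.155, -0.0]
ft_force: [0.7, -0.2, -1.2]
finger_gap: 0.535
grip_force: 20.0
t: 29.45
tool_pos: [0.6103, 0.0402, 0.1079]
tool_rot: [-0.0, 0.988, -0.156, 0.0]
ft_force: [0.4, 0.5, 0.9]
finger_gap: 0.531
grip_force: 20.0
[0.61030617 0.04020427 0.1078729 ] along 0.08494615610885574 across 5.6861151689424574e-05 [0.36810757 0.46271229 0.88506583]
```

View pics/s10.png

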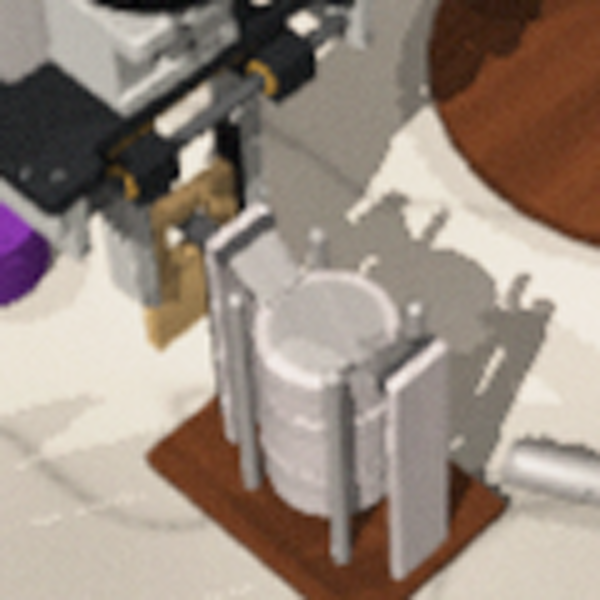

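The strap passes through the window at crop (190,230). I lower the last millimetre, release, and retract straight up.

```bash
python3 -m jog '[0,0,-0.03,0,0,0,0,0,0,0,0,0,0,0,0,0,0,0,0,0,0,0,0,0,0,0,0,0,0,0]'; python3 -m jog '[0,0,0,0,0,0,0,0,0,0,0,0,0,0,0,0,0,0,0,0,0,0,0,0,0,0,0,0,0,0]' 0.8; python3 -m jog '[0,0,0.3,0,0,0,0,0,0.7,0,0,0,0,0,1,0,0,0,0,0,1,0,0,0,0,0,1,0,0,0]'; python3 -m jog '[0.9,-0.3,0,0,0,0,0,0,0,0,0,0,0,0,0,0,0,0,0,0,0,0,0,0,0,0,0,0,0,0]'
python3 - <<'E'
from h import *
im,d,K,D,T=cam("side"); W=cloud(d,K,D,T); a=np.radians(-18); e=np.array([np.cos(a),np.sin(a)]); f=np.array([-e[1],e[0]]); A=np.array([.5295,.0664]); V=W[...,:2]-A; x=V@e; y=V@f
hsv=cv2.cvtColor(im,cv2.COLOR_RGB2HSV); m=(x>.06)&(x<.12)&(abs(y)<.04)&(W[...,2]>.03)&(hsv[...,1]>80)&(hsv[...,0]<30); print(m.sum(),"z",np.percentile(W[m][:,2],[1,99]),"x",np.percentile(x[m],[2,50,98]),"y",np.percentile(y[m],[2,50,98]))
r=np.hypot(V[...,0],V[...,1]); P=W[(r<.02)&(W[...,2]>.1)&(W[...,2]<.135)]; print("pile",np.median(P[:,2]),manip.state()["t"])
cv2.imwrite("pics/s11.png",cv2.resize(im[180:340,220:380],(600,600),interpolation=cv2.INTER_CUBIC)[...,::-1])
E
```

```text
t: 30.12
tool_pos: [0.6103, 0.0402, 0.107]
tool_rot: [-0.0, 0.988, -0.156, 0.0]
ft_force: [-1.4, -0.8, 6.9]
finger_gap: 0.536
grip_force: 20.0
t: 30.75
tool_pos: [0.6102, 0.0402, 0.1066]
tool_rot: [-0.0, 0.988, -0.156, -0.0]
ft_force: [0.4, 0.4, -0.1]
finger_gap: 0.798
grip_force: 0.0
t: 31.38
tool_pos: [0.6101, 0.0402, 0.269]
tool_rot: [-0.0, 0.988, -0.156, 0.0]
ft_force: [-0.2, -0.1, 0.1]
finger_gap: 0.801
grip_force: 0.0
t: 32.0
tool_pos: [0.6459, 0.0284, 0.2668]
tool_rot: [-0.0, 0.988, -0.156, 0.0]
ft_force: [0.2, 0.2, 0.1]
finger_gap: 0.802
grip_force: 0.0
464 z [0.05436543 0.4722047 ] x [0.07696115 0.08134433 0.10358543] y [-0.03780941  0.00969522  0.02900578]
pile 0.12096149340524065 32.05
```

View pics/s11.png

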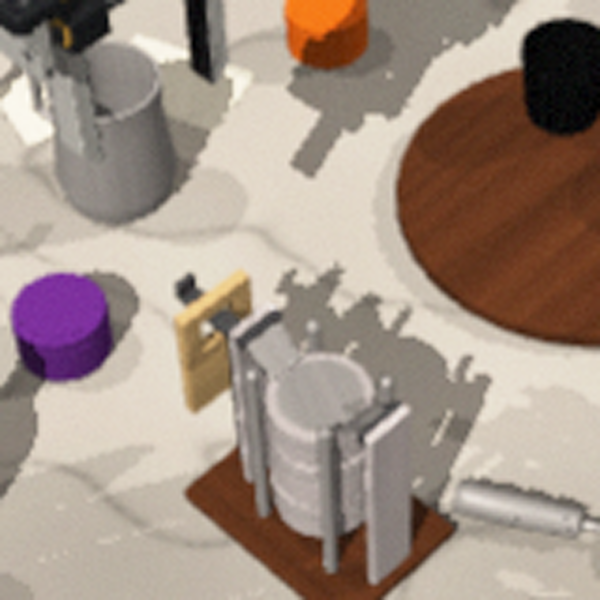

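The tag hangs on the strap at crop (213,340) with its plain face towards the dispenser. The three tins are piled under the catches at (320,440), and the gripper is clear.

```bash
python3 -c "from cell import manip; print(manip.hand_in())"
```

```text
the job is handed in; nothing more can be done
None
```

I put the tall tin and then the slim tin in under the catches, hung the tag on the hook with its dial outward, and handed the job in at about 32 s; it returned no verdict.

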